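Send a vial rack through the pass box

ROBOT

A 7-joint arm with a two-finger parallel gripper is mounted at the origin on the work surface. World frame = base frame: x ahead of the robot, y to its left, z up, the work surface at z = 0. Lengths are in m, angles in degrees, forces in N, time in s.
With the tool pointing down it reaches from about 0.425 to 0.875 m from the base axis. Payload 4.7 kg.
Tool frame: the origin (TCP) lies midway between the tips of the shut fingers; the grasp point (between the pads) lies 19 mm behind it; z points along the fingers, y is the direction in which the jaws open and shut (so a half turn about z gives the same grasp; the last joint's range is limited). The gripper opens to 87 mm and grips with 3 to 60 N. Pads are 19 mm wide; open, the fingers measure 117 mm over their backs; the gripper's body (75 mm by 190 mm) begins 51 mm behind the grasp point.
Start: joints at [-72.531, 18.392, -4.016, 83.108, 1.295, 78.541, -3.26], TCP at [0.186, 0.623, 0.223] pointing down, gripper open.
Joint ranges: [-163.93, 163.93], [-17.29, 119.83], [-79.2, 71.16], [3.27, 140.29], [-89.18, 269.18], [5.43, 117.66], [-154.24, 154.24]. Speed limits (degrees/s): [147.25, 147.25, 180, 180, 180, 180, 180].

INTERFACE

Orientations are given as [roll, pitch, yaw] about the fixed x, y, z axes, in that order (R = Rz(yaw) Ry(pitch) Rx(roll)).
In Python, from cell import env gives the robot as it stands.
- The arm moves only by the tool apply_moves, never from a script. Its argument "targets" is a list of rows, each a list of 2 entries, a list of its own where there are three numbers: the shift along the world's x, y, z in mm, then the turn, a rotation vector about the world's x, y, z in rad. A call has 1 to 8 rows; each row is the pose to reach, as a shift and turn from the pose commanded when the call began; what a row does not reach only later rows make up. A row lasts 1/10 s, in which the tool goes at most 50 mm and 8.59 degrees, less where a joint would pass 70% of its speed; a pose out of reach is approached as far as the arm can. A call with a gripper value outside its range is refused whole. "hand" is the finger opening in mm, from 0 to 87, set as the call begins (left out, the last holds). The fingers move at their own pace and stop on an object; "squeeze" is the grip in N (left out, the last holds). Time passes only in rows, so rows that repeat a pose let the fingers close. It gives the time, the measured TCP pose, the force and the opening at its end, in the units of the state.
- env.get_obs(): the state, without advancing time (a new reading comes with each control period).
- env.read_camera(name): name is "scene" or "top" or "wrist"; returns a dict with "image" (400x640x3 uint8, red, green, blue), "camera_matrix" (3x3 intrinsics, pixels), "camera_from_world" (4x4, takes a point from world to camera coordinates); the wrist camera has in their place "mount" (4x4, takes a point from camera to tool coordinates, whose origin is the TCP and whose axes are the flange's). Camera axes: x right, y down, z forward; pixel columns grow to the right and rows downward; lengths in m; the calibration is good to about 2 mm. A picture is of the moment at which its call begins: read the wrist's pose just before it. There is no depth.
- env.sign_off(): hands the job in, once; it reports no verdict.
Trained networks look in a picture, given as the dict that the camera call returned (one of the last four; its "shot" number tells which), for a name from the list of things; names that differ only in an ending like _2 or _b are one class to them, and where a whole thing is asked for, a point or a joint stands for the part that bears it (a point fixed in the world has none). Each returns a list of dicts, best first, with "conf" (0 to 1); they miss things now and then, are a little off and sometimes report something else, mostly with a low value. They report only what shows in the picture. A call takes as long as a camera call. They do not tell look-alikes from the thing itself.
- env.regions_of(picture, target): "region" (400x640 bool, what is visible of it) and "rect" ([left, top, right, bottom] in pixels, round what is visible of it).
The state is a dict: "time_s": time; "qpos": joint angles; "joint_velocities": joint speeds; "effort": joint torques, N m; "tool_pos": TCP position; "tool_rot": TCP orientation; "force": force on the tool from outside, world axes, zero at the start; "wrist_torque": the same for the moment, N m; "grip_width": finger opening in m.
Only numpy, scipy, OpenCV 4.12 (cv2) and the standard library are available. Lean on these libraries where they do the work, as an engineer would, in place of code of your own. Each camera call takes 0.05 s, during which the arm holds its last target. There are 200 camera calls.

TASK

Send the orange vial rack into the pass box without ever having both of its doors open. First, with the blue-handled outer door still shut, check by touch that the inner door is shut: press its red handle firmly in the closing direction until the door is up against its stop and the sprung handle gives, and keep it pressed for a moment (the door may be slightly ajar). Only then slide the outer door fully open, bring the rack, upright, wholly inside and slide the outer door fully shut again, leaving the green rack, the bottle and the cap tray where they are.

Things in the scene. Friction and masses are not known exactly. Their poses are not given: they have to be found in the camera images.
- chamber: Fixed white pass box, clear roof: 172 long (y), 128 wide (x), 68 mm high. Origin: centre of underside, on the bench. Outer door at y=-91.5, inner door at y=+91.5 mm, steel duct beyond. Doorways 112 wide, floor flush with the bench, no sill; inside length 177. Roof begins at y=-35. Door tracks reach x=+194 at the outer, -194 at the inner door. Only the handles stand above 70 mm.
- outer_door (a joint): Slide of the outer door, L-shaped: a grey panel 124 wide, 6 mm thick, with a clear hood 57 mm deep that covers the front part of the roof; open, it leaves no lintel, the front of the chamber being open from above (y from -90 to -35 mm). 0 = shut, 0.12 m = fully open, along the chamber's +x. About 2 N of friction; stays where left; a dead stop at either end.
- inner_door (a joint): Slide of the inner door, a plain grey panel 124 mm wide, 6 thick: 0 = shut, 0.12 m = fully open; opens along the chamber's -x, so its handle is pushed to chamber +x to shut it. Starts 0 to 30 mm open. About 2 N of friction; stays where left; a dead stop when shut.
- inner_press (a joint): How far the red handle is pressed in on its spring, relative to the inner door, towards shut (chamber +x): 0 = at rest, 0.008 m = fully in; 1.5 N per mm. While the door still slides it gives 1 to 2 mm; against the shut stop a firm press of 8 to 10 N takes it in 5 to 7 mm. Keep it so a quarter of a second. It springs back when let go.
- outer_handle (a point): Blue block on the outer door's top edge, 14 (chamber x) by 36 (chamber y) by 62 mm tall, foot 68 and top 130 mm above the bench; origin at its centre, 99 mm up. Door shut: at chamber x = -30, y = -91.5 mm. Axes parallel to the chamber's.
- inner_handle (a point): Centre of the red block over the inner door's top edge, same size and height as the blue one, sprung (see inner_press). With the door shut and the handle at rest: at chamber x = 0, y = +91.5 mm; axes parallel to the chamber's.
- rack: Loose orange rack with ten white and red vials fixed in it, one rigid piece of 0.2 to 0.4 kg: 130 mm long (its y), 56 wide (x); body 34 mm high, vials to 51 mm, and at each end a plate 4 mm thick, 52 mm high. Origin: centre of its underside. Stands on the bench before the outer door; either end may go in first.
- green_rack: Loose empty green tube rack, 70 x 120 x 50 mm, origin at the centre of its underside; to be left alone.
- bottle: Loose bottle with a blue cap, 60 mm in diameter, 130 mm high, origin at the centre of its underside; to be left alone.
- cap_tray: Loose white tray of orange caps, 90 x 130 x 22 mm, origin at the centre of its underside; to be left alone.
Things that resemble listed ones, but are neither listed nor needed, are in the scene too. Several things look just like the rack: the one meant starts farthest from the robot's base.

How it is judged (in metres and radians):
On the way, in this order (a step that is already met when the one before it is completed fails the run):
1. with the outer door shut, the fingers press the sprung red handle in by more than 3 mm for 0.1 s while the inner door is fully shut (within 3 mm) (value of joint inner_press above 0.003 m and contact force between the fingers and inner_press above 1 N and value of joint inner_door below 0.003 m and value of joint outer_door below 0.006 m), for 0.1 s.
2. the outer door is open by more than 105 mm, the inner door shut (value of joint outer_door above 0.105 m and value of joint inner_door below 0.003 m), for 0.1 s.
3. the rack stands upright wholly inside the chamber, the inner door shut (x of rack in the frame of chamber between -0.032 and 0.032 m and y of rack in the frame of chamber between -0.022 and 0.024 m and z of rack in the frame of chamber below 0.008 m and angle between rack's own z axis and vertical below 0.1 rad and value of joint inner_door below 0.003 m), for 0.2 s.
At the end, for the whole second after the job is handed in: The outer door is shut (within 4 mm), the inner door is shut (within 3 mm), and the rack stands upright, at rest and wholly inside the chamber (its centre within 32 mm of the chamber's centre line and about 22 mm of its middle along the tunnel) (all of step 3 and value of joint outer_door below 0.004 m and linear speed of rack below 0.02 m/s); the robot touches nothing.
It fails at once if both doors open at once (outer more than 8 mm and inner more than 4 mm) (value of joint outer_door above 0.008 m and value of joint inner_door above 0.004 m).
It fails at once if the rack tipped by more than 0.4 rad (angle between rack's own z axis and vertical above 0.4 rad).
It fails at once if the green rack moved more than 25 mm or toppled (distance of green_rack from where it was at the start of the episode above 0.025 m or angle between green_rack's own z axis and vertical above 0.4 rad).
It fails at once if the bottle moved more than 25 mm or toppled (distance of bottle from where it was at the start of the episode above 0.025 m or angle between bottle's own z axis and vertical above 0.4 rad).
It fails at once if the cap tray moved more than 25 mm or toppled (distance of cap_tray from where it was at the start of the episode above 0.025 m or angle between cap_tray's own z axis and vertical above 0.4 rad).
It also fails if it takes over 72 s, if anything falls off the work surface, if the arm or the gripper's body presses on something with over 40 N, if the wrist force passes 120 N, or if a joint passes its speed limit or range.

## Working session

There is one attempt and no reset: what is moved stays moved. The work goes in short steps, Python scripts to look and compute and a tool call to move; the robot and the scene stay as the last step left them, time stands still between calls to the robot, and variables do not carry over. Pictures are saved under pics/ and viewed, about 8 in all and at most 12, crops included, and the job is handed in when it is done.

Besides the shell and the picture viewer there is one more tool, called after "Call:" by a JSON object that holds its "api" and its "payload", one argument or row to a line. apply_moves: Moves the arm, as the interface text tells. Its arguments: {"type":"object","properties":{"targets":{"type":"array","items":{"type":"array"}},"hand":{"type":"number"},"squeeze":{"type":"number"}},"required":["targets"]}

```bash
mkdir -p pics; ls; cat > h.py <<'E'
import numpy as np, cv2
from cell import env
def px2w(p,u,v,z):
    K=p["camera_matrix"];T=np.linalg.inv(p["camera_from_world"])
    d=T[:3,:3]@np.linalg.solve(K,[u,v,1.]);o=T[:3,3]
    return o+d*(z-o[2])/d[2]
def w2px(p,X):
    c=p["camera_from_world"]@np.r_[X,1.];q=p["camera_matrix"]@c[:3];return q[:2]/q[2]
def save(p,n,crop=None,s=1):
    im=p["image"][...,::-1]
    if crop: im=im[crop[1]:crop[3],crop[0]:crop[2]]
    cv2.imwrite("pics/"+n,cv2.resize(im,None,fx=s,fy=s,interpolation=cv2.INTER_CUBIC))
E
python3 - <<'E'
from h import *
for c in ("scene","top"):
    p=env.read_camera(c); save(p,c+"0.png")
    T=np.linalg.inv(p["camera_from_world"]);print(c,T[:3,3].round(3),T[:3,2].round(2))
    for n in ["chamber","outer_door","inner_door","outer_handle","inner_handle","rack","green_rack","bottle","cap_tray"]:
        for r in env.regions_of(p,n)[:5]:
            m=r["region"];y,x=np.nonzero(m)
            print(n,round(r["conf"],2),np.round(r["rect"]),m.sum(),px2w(p,x.mean(),y.mean(),.05).round(3) if m.sum() else "")
print(env.get_obs())
E
```

```text
pics
scene [1.405 0.075 1.009] [-0.67 -0.14 -0.73]
chamber 0.66 [362. 158. 585. 283.] 11806 [0.483 0.265 0.05 ]
outer_door 0.73 [362. 181. 394. 228.] 1057 [0.496 0.032 0.05 ]
inner_door 0.64 [429. 188. 451. 225.] 334 [0.441 0.199 0.05 ]
outer_handle 0.71 [360. 182. 393. 232.] 1095 [0.497 0.032 0.05 ]
inner_handle 0.61 [430. 190. 451. 214.] 330 [0.433 0.199 0.05 ]
rack 0.98 [330. 150. 363. 191.] 958 [ 0.382 -0.078  0.05 ]
rack 0.76 [258. 134. 302. 171.] 995 [ 0.36  -0.282  0.05 ]
rack 0.65 [429. 188. 452. 226.] 330 [0.44  0.199 0.05 ]
rack 0.61 [260. 171. 307. 210.] 1174 [ 0.508 -0.219  0.05 ]
green_rack 0.59 [197. 154. 243. 191.] 881 [ 0.469 -0.425  0.05 ]
bottle 0.92 [237. 234. 262. 282.] 891 [ 0.747 -0.236  0.05 ]
cap_tray 0.75 [173. 214. 234. 263.] 1569 [ 0.699 -0.373  0.05 ]
top [ 0.448 -0.092  1.069] [ 0.1   0.01 -1.  ]
chamber 0.57 [ 73. 142. 291. 305.] 11730 [0.465 0.272 0.05 ]
outer_door 0.69 [256. 193. 290. 242.] 1235 [0.52  0.038 0.05 ]
inner_door 0.85 [199. 214. 221. 252.] 308 [0.48 0.2  0.05]
outer_handle 0.93 [259. 190. 292. 243.] 1248 [0.52  0.039 0.05 ]
inner_handle 0.
[... 405 characters left out ...]
  0.05 ]
{'time_s': 1.0, 'qpos': array([-72.5316459 ,  18.39055862,  -4.0165833 ,  83.10777564,
         1.29400818,  78.54119683,  -3.26076927]), 'joint_velocities': array([-0.00941141,  0.10111035,  0.08874408,  0.04044565,  0.01127029,
        0.0417837 ,  0.1067998 ]), 'effort': array([ 2.82184874e-04, -4.91121912e+01, -4.03448436e-01, -3.12770069e+01,
       -6.39499468e-02,  3.38905666e-02,  2.37368550e-05]), 'tool_pos': array([0.18637706, 0.62272451, 0.2226001 ]), 'tool_rot': array([1.79994451e+02, 1.65495897e-03, 1.63339939e+02]), 'force': array([ 0.41599703, -0.42333139,  0.0317821 ]), 'wrist_torque': array([-0.0184869 , -0.02855414, -0.04195183]), 'grip_width': 0.08721265998759314}
```

View images.

View pics/top0.png

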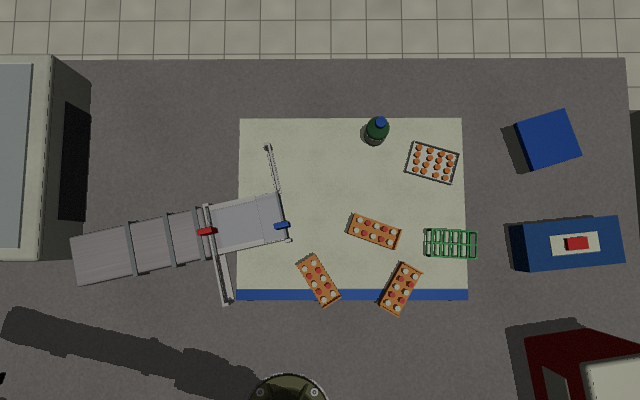

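View pics/scene0.png

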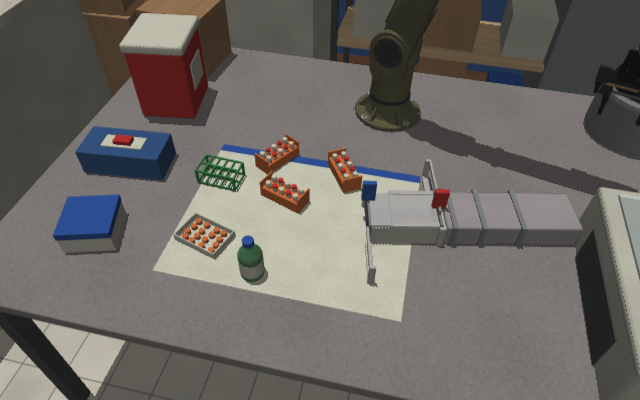

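```bash
python3 - <<'E'
from h import *
p=env.read_camera("top"); save(p,"crop1.png",(190,135,415,315),3.2)
p2=env.read_camera("scene"); save(p2,"crop2.png",(250,130,470,290),3.5)
for q,n in((p,"top"),(p2,"scene")):
    hsv=cv2.cvtColor(q["image"],cv2.COLOR_RGB2HSV)
    for name,lo,hi,box in (("blue",(105,120,60),(125,255,255),(250,180,300,250) if n=="top" else (350,170,395,215)),("red",(0,170,60),(5,255,255),(190,215,225,245) if n=="top" else (425,180,455,215))):
        m=cv2.inRange(hsv,lo,hi);M=np.zeros_like(m);M[box[1]:box[3],box[0]:box[2]]=m[box[1]:box[3],box[0]:box[2]]
        y,x=np.nonzero(M);print(n,name,len(x),x.min(),x.max(),y.min(),y.max(),[tuple(hsv[b,a]) for a,b in [(int(x.mean()),int(y.mean()))]])
E
```

```text
top blue 79 274 288 221 228 [(np.uint8(110), np.uint8(176), np.uint8(119))]
top red 79 197 211 227 234 [(np.uint8(1), np.uint8(195), np.uint8(140))]
scene blue 434 357 394 170 199 [(np.uint8(110), np.uint8(179), np.uint8(144))]
scene red 229 433 449 190 207 [(np.uint8(1), np.uint8(183), np.uint8(88))]
```

View pics/crop1.png

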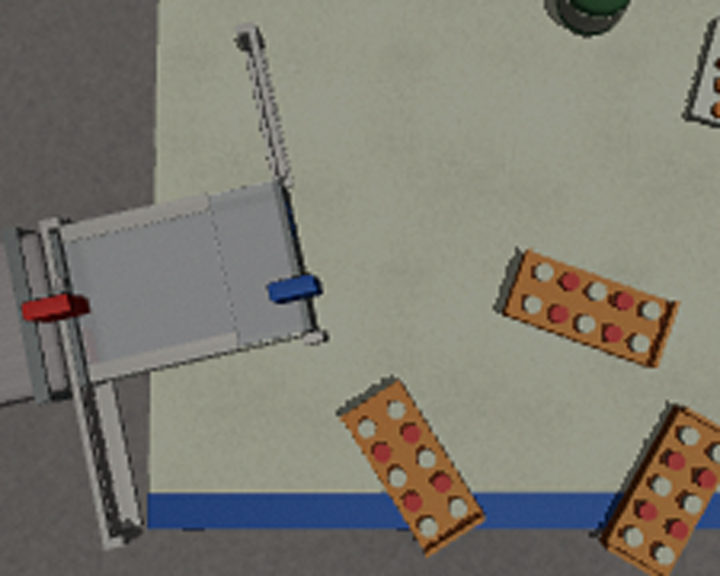

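View pics/crop2.png

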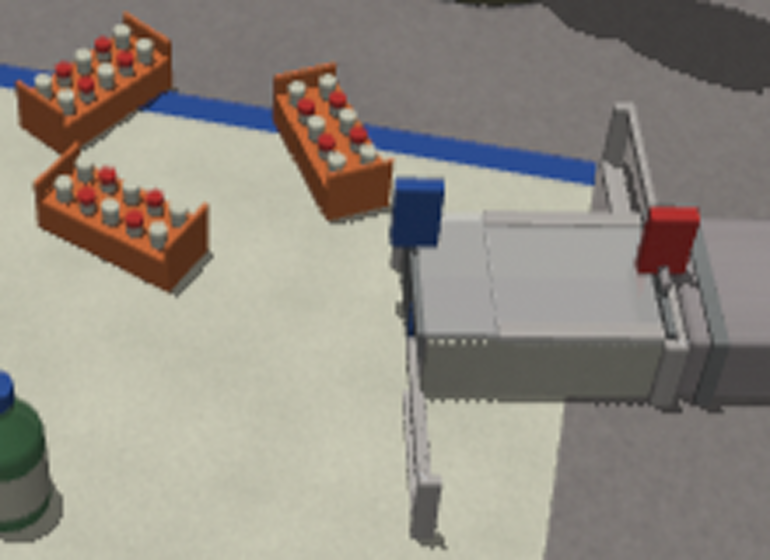

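```bash
python3 - <<'E'
from h import *
from scipy.optimize import least_squares
pt=env.read_camera("top");ps=env.read_camera("scene")
def W(q,c): 
    a=q[2];return np.r_[q[0]+np.cos(a)*c[0]-np.sin(a)*c[1],q[1]+np.sin(a)*c[0]+np.cos(a)*c[1],c[2]]
def bb(p,q,cx,cy):
    P=np.array([w2px(p,W(q,(cx+i*.007,cy+j*.018,.099+k*.031))) for i in(-1,1) for j in(-1,1) for k in(-1,1)])
    return np.r_[P.min(0),P.max(0)]
t=lambda u,v:np.array([u/3.2+190,v/3.2+135]); s=lambda u,v:np.array([u/3.5+250,v/3.5+130])
def res(q):
    r=[bb(pt,q,-.030,-.0915)-np.r_[t(267,275),t(322,303)],bb(ps,q,-.030,-.0915)-np.r_[s(391,177),s(444,248)],
       bb(pt,q,-q[3],.0915)-np.r_[t(22,292),t(90,322)],bb(ps,q,-q[3],.0915)-np.r_[s(637,206),s(700,276)]]
    r+=[.5*(w2px(ps,W(q,(.194,-.0915,0)))-s(428,543)),.5*(w2px(pt,W(q,(.194,-.0915,.068)))-t(247,32)),
        .5*(w2px(pt,W(q,(-.194,.0915,.068)))-t(118,543))]
    return np.concatenate(r)
f=least_squares(res,[.49,.12,.21,.01],loss="soft_l1");q=f.x
print(q[:2].round(4),np.degrees(q[2]),"open",q[3]);print(res(q).round(1))
for n,c in (("blue",(-.03,-.0915,.099)),("red",(-q[3],.0915,.099)),("centre",(0,0,0)),("end",(.194,-.0915,0))): print(n,W(q,c).round(4))
# rack: fit bbox-free, corners of the body top from crop1 (end plates z=.052)
u=[px2w(pt,*t(*c),.052) for c in ((524,249),(679,302),(657,367),(505,310))]
print(np.round(u,4))
E
```

```text
[0.5042 0.1037] 12.856608036157496 open 0.002603462045220224
[-1.  -0.7 -0.2  0.5 -1.3 -0.4 -0.3 -0.  -1.5 -0.1 -0.   0.2 -1.7 -0.3
 -0.3  0.4 -0.8 -0.5 -1.3 -1.4 -0.6  0.7]
blue [0.4954 0.0078 0.099 ]
red [0.4813 0.1923 0.099 ]
centre [0.5042 0.1037 0.    ]
end [0.7137 0.0576 0.    ]
[[ 0.5301 -0.1745  0.052 ]
 [ 0.487  -0.2992  0.052 ]
 [ 0.4348 -0.2805  0.052 ]
 [ 0.4807 -0.1586  0.052 ]]
```

Candidates in the top view: rack A (374,231), B (400,289) and C (318,280). Their distances from the base are about 0.53, 0.44 and 0.37 m, so A is the farthest and is the one meant; the enlarged crop confirms it is a full orange rack.

The open blue handle would block the gripper body if the rack were carried all the way in. I'll grip it part of the way and push it the rest. The red-handle check comes first.

Call:
{"api": "apply_moves", "payload": {
  "targets": [
    [[246,-442,0],[0,0,0.515]],
    [[246,-442,0],[0,0,0.515]],
    [[246,-442,0],[0,0,0.515]],
    [[246,-442,0],[0,0,0.515]],
    [[246,-442,0],[0,0,0.515]],
    [[246,-442,0],[0,0,0.515]],
    [[246,-442,0],[0,0,0.515]],
    [[246,-442,0],[0,0,0.515]]
  ],
  "hand": 0,
  "squeeze": 40
}}

```text
time_s: 2.0
tool_pos: [0.3813, 0.2721, 0.223]
tool_rot: [180.0, 0.1, -167.1]
force: [1.4, 0.0, -1.0]
grip_width: 0.0306
```

Call:
{"api": "apply_moves", "payload": {
  "targets": [
    [[51,-91,0],[0,0,0]],
    [[51,-91,0],[0,0,0]],
    [[51,-91,0],[0,0,0]],
    [[51,-91,0],[0,0,0]]
  ]
}}

```text
time_s: 2.4
tool_pos: [0.4322, 0.1816, 0.2229]
tool_rot: [180.0, 0.0, -167.4]
force: [-0.0, 0.5, 0.1]
grip_width: 0.0029
```

```bash
python3 - <<'E'
from h import *
o=env.get_obs();print({k:np.round(o[k],3) for k in("time_s","qpos","tool_pos","tool_rot","grip_width","force")})
p=env.read_camera("wrist");save(p,"w1.png");np.save("w1.npy",p["mount"]);print(p["mount"].round(3),p["camera_matrix"])
E
```

```text
{'time_s': np.float64(2.4), 'qpos': array([-42.221,  -4.402,  15.461, 108.246,   1.172,  75.96 ,  75.53 ]), 'tool_pos': array([0.432, 0.182, 0.223]), 'tool_rot': array([ 1.79956e+02,  3.00000e-02, -1.67383e+02]), 'grip_width': np.float64(0.003), 'force': array([-0.027,  0.507,  0.11 ])}
[[ 0.    -0.954 -0.298  0.083]
 [ 1.     0.     0.     0.001]
 [-0.    -0.298  0.954 -0.163]
 [ 0.     0.     0.     1.   ]] [[276.90801616   0.         316.85281734]
 [  0.         276.90801616 202.77551112]
 [  0.           0.           1.        ]]
```

View pics/w1.png

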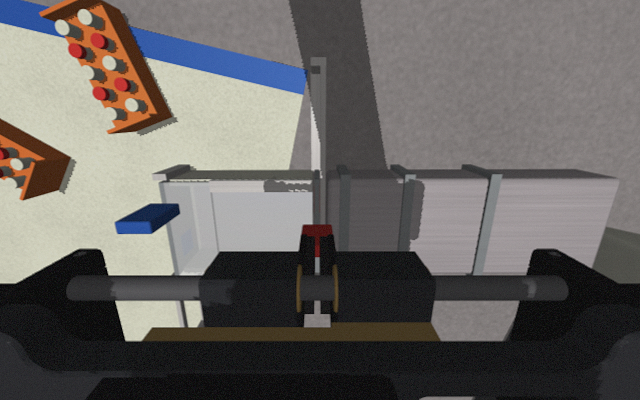

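```bash
cat >> h.py <<'E'
from scipy.spatial.transform import Rotation as R
def wrist():
    o=env.get_obs();p=env.read_camera("wrist")
    T=np.eye(4);T[:3,:3]=R.from_euler("xyz",o["tool_rot"],degrees=True).as_matrix();T[:3,3]=o["tool_pos"]
    p["camera_from_world"]=np.linalg.inv(T@p["mount"]);return p
E
python3 - <<'E'
from h import *
p=wrist();print("tcp px",w2px(p,env.get_obs()["tool_pos"]))
im=cv2.cvtColor(p["image"],cv2.COLOR_RGB2HSV);m=cv2.inRange(im,(0,150,40),(6,255,255));m[:,:280]=0;m[:,360:]=0;m[:200]=0
y,x=np.nonzero(m);print(x.min(),x.max(),y.min(),y.max(),[ (r,x[y==r].min(),x[y==r].max()) for r in range(y.min(),y.max()+1,4) if (y==r).any()])
a=np.radians(12.86);ex=np.array([np.cos(a),np.sin(a),0]);ey=np.array([-ex[1],ex[0],0])
for z in(.068,.13):
  for r in (225,235,250):
    c=px2w(p,317,r,z)-np.array([.5042,.1037,0]);print(z,r,(c@ex).round(4),(c@ey).round(4))
for c in((-.01,.0735,.13),(-.01,.1095,.13),(-.01,.0735,.068),(-.01,.1095,.068),(-.037,-.0735,.13),(-.037,-.1095,.13),(.004,.1095,.13)):
  print(c,w2px(p,np.array([.5042,.1037,0])+c[0]*ex+c[1]*ey+[0,0,c[2]]).round(1))
E
```

```text
tcp px [316.4801623  249.62540478]
298 329 225 256 [(225, np.int64(324), np.int64(324)), (229, np.int64(301), np.int64(329)), (233, np.int64(300), np.int64(329)), (237, np.int64(316), np.int64(318)), (241, np.int64(300), np.int64(300)), (245, np.int64(299), np.int64(318)), (249, np.int64(298), np.int64(318)), (253, np.int64(316), np.int64(318))]
0.068 225 -0.0084 0.0954
0.068 235 0.005 0.0954
0.068 250 0.0257 0.0954
0.13 225 -0.0334 0.0953
0.13 235 -0.0226 0.0953
0.13 250 -0.006 0.0953
(-0.01, 0.0735, 0.13) [295.6 246.4]
(-0.01, 0.1095, 0.13) [331.  246.4]
(-0.01, 0.0735, 0.068) [299.2 223.8]
(-0.01, 0.1095, 0.068) [328.5 223.8]
(-0.037, -0.0735, 0.13) [145.9 221.7]
(-0.037, -0.1095, 0.13) [109.4 221.8]
(0.004, 0.1095, 0.13) [330.8 258.7]
```

Call:
{"api": "apply_moves", "payload": {
  "targets": [
    [[0,0,-50],[0,0,0]],
    [[0,0,-100],[0,0,0]],
    [[0,0,-136],[0,0,0]],
    [[0,0,-136],[0,0,0]],
    [[10,2,-136],[0,0,0]],
    [[15,3,-136],[0,0,0]],
    [[20,5,-136],[0,0,0]],
    [[20,5,-136],[0,0,0]]
  ]
}}

```text
time_s: 3.3
tool_pos: [0.4535, 0.189, 0.0883]
tool_rot: [179.9, 0.2, -167.2]
force: [-0.7, 0.2, 0.7]
grip_width: 0.0006
```

Call:
{"api": "apply_moves", "payload": {
  "targets": [
    [[3,1,0],[0,0,0]],
    [[6,1,0],[0,0,0]],
    [[9,2,0],[0,0,0]],
    [[9,2,0],[0,0,0]]
  ]
}}

```text
time_s: 3.7
tool_pos: [0.4609, 0.19, 0.0867]
tool_rot: [180.0, 0.0, -167.2]
force: [0.6, -0.0, 0.1]
grip_width: 0.0006
```

Call:
{"api": "apply_moves", "payload": {
  "targets": [
    [[3,1,0],[0,0,0]],
    [[5,1,0],[0,0,0]],
    [[7,1.5,0],[0,0,0]],
    [[7,1.5,0],[0,0,0]]
  ]
}}

```text
time_s: 4.1
tool_pos: [0.4672, 0.1916, 0.0864]
tool_rot: [180.0, -0.1, -167.1]
force: [-1.8, -0.3, -0.1]
grip_width: 0.0002
```

Call:
{"api": "apply_moves", "payload": {
  "targets": [
    [[2,0.5,0],[0,0,0]],
    [[3,0.7,0],[0,0,0]],
    [[3,0.7,0],[0,0,0]]
  ]
}}

```text
time_s: 4.4
tool_pos: [0.4695, 0.1921, 0.0864]
tool_rot: [180.0, -0.1, -167.1]
force: [-5.3, -0.4, 3.0]
grip_width: 0.0004
```

Call:
{"api": "apply_moves", "payload": {
  "targets": [
    [[1.5,0.3,0],[0,0,0]],
    [[3,0.7,0],[0,0,0]],
    [[3,0.7,0],[0,0,0]]
  ]
}}

```text
time_s: 4.7
tool_pos: [0.4715, 0.1926, 0.0863]
tool_rot: [-180.0, -0.3, -167.1]
force: [-8.5, -0.6, 5.3]
grip_width: 0.0007
```

Call:
{"api": "apply_moves", "payload": {
  "targets": [
    [[0.5,0.1,0],[0,0,0]],
    [[0.5,0.1,0],[0,0,0]],
    [[0.5,0.1,0],[0,0,0]],
    [[0.5,0.1,0],[0,0,0]],
    [[0.5,0.1,0],[0,0,0]],
    [[0.5,0.1,0],[0,0,0]]
  ]
}}

```text
time_s: 5.3
tool_pos: [0.4717, 0.1926, 0.0864]
tool_rot: [180.0, -0.3, -167.1]
force: [-9.0, -1.6, 6.2]
grip_width: 0.0005
```

Call:
{"api": "apply_moves", "payload": {
  "targets": [
    [[-20,-5,0],[0,0,0]],
    [[-20,-5,40],[0,0,0]],
    [[-20,-5,65],[0,0,0]],
    [[-16,-55,65],[0,0,0]],
    [[-12,-105,65],[0,0,0]],
    [[-8,-155,65],[0,0,0]],
    [[-6,-191,65],[0,0,0]],
    [[-6,-191,65],[0,0,0]]
  ]
}}

```text
time_s: 6.1
tool_pos: [0.4692, -0.0045, 0.1524]
tool_rot: [-179.9, 0.2, -167.7]
force: [0.5, 1.5, 0.4]
grip_width: 0.0002
```

Call:
{"api": "apply_moves", "payload": {
  "targets": [
    [[0,0,-40],[0,0,0]],
    [[0,0,-64],[0,0,0]],
    [[0,0,-64],[0,0,0]],
    [[8,2,-64],[0,0,0]],
    [[16,4,-64],[0,0,0]],
    [[26,6,-64],[0,0,0]],
    [[36,8,-64],[0,0,0]],
    [[46,10.5,-64],[0,0,0]]
  ]
}}

```text
time_s: 6.9
tool_pos: [0.5155, 0.0129, 0.0883]
tool_rot: [-180.0, 0.1, -167.1]
force: [-2.3, -0.5, 1.3]
grip_width: 0.0005
```

Call:
{"api": "apply_moves", "payload": {
  "targets": [
    [[10,2.3,0],[0,0,0]],
    [[20,4.5,0],[0,0,0]],
    [[30,6.8,0],[0,0,0]],
    [[40,9.1,0],[0,0,0]],
    [[50,11.4,0],[0,0,0]],
    [[60,13.7,0],[0,0,0]],
    [[68,15.5,0],[0,0,0]],
    [[72,16.4,0],[0,0,0]]
  ]
}}

```text
time_s: 7.7
tool_pos: [0.5869, 0.029, 0.0875]
tool_rot: [-180.0, 0.0, -167.1]
force: [-1.9, -0.2, 2.2]
grip_width: 0.0006
```

Call:
{"api": "apply_moves", "payload": {
  "targets": [
    [[2,0.4,0],[0,0,0]],
    [[4,0.9,0],[0,0,0]],
    [[4,0.9,0],[0,0,0]]
  ]
}}

```text
time_s: 8.0
tool_pos: [0.5902, 0.0298, 0.0875]
tool_rot: [180.0, 0.0, -167.2]
force: [-0.6, -0.5, 0.1]
grip_width: 0.0006
```

Call:
{"api": "apply_moves", "payload": {
  "targets": [
    [[2,0.4,0],[0,0,0]],
    [[4,0.9,0],[0,0,0]],
    [[4,0.9,0],[0,0,0]]
  ]
}}

```text
time_s: 8.3
tool_pos: [0.5942, 0.0308, 0.0875]
tool_rot: [180.0, 0.0, -167.1]
force: [-0.9, -0.6, -0.4]
grip_width: 0.0007
```

Call:
{"api": "apply_moves", "payload": {
  "targets": [
    [[2,0.4,0],[0,0,0]],
    [[2,0.4,0],[0,0,0]]
  ]
}}

```text
time_s: 8.5
tool_pos: [0.5945, 0.0308, 0.0875]
tool_rot: [180.0, -0.2, -167.2]
force: [-6.6, -1.3, 3.5]
grip_width: 0.0006
```

Call:
{"api": "apply_moves", "payload": {
  "targets": [
    [[-12,-3,0],[0,0,0]],
    [[-12,-3,50],[0,0,0]],
    [[-20,-20,100],[0,0,-0.15]],
    [[-35,-65,125],[0,0,-0.3]],
    [[-55,-110,135],[0,0,-0.45]],
    [[-75,-150,135],[0,0,-0.6]],
    [[-90,-190,135],[0,0,-0.75]],
    [[-105,-230,135],[0,0,-0.9]]
  ],
  "hand": 87
}}

```text
time_s: 9.3
tool_pos: [0.4909, -0.2007, 0.2235]
tool_rot: [179.9, 0.1, 140.9]
force: [1.0, 0.3, 0.5]
grip_width: 0.0565
```

Call:
{"api": "apply_moves", "payload": {
  "targets": [
    [[-5,-30,0],[0,0,-0.15]],
    [[-20,-55,0],[0,0,-0.3]],
    [[-20,-60,0],[0,0,-0.45]],
    [[-20,-60,0],[0,0,-0.6]],
    [[-20,-60,0],[0,0,-0.75]],
    [[-20,-60,0],[0,0,-0.9]],
    [[-20,-60,0],[0,0,-1.05]],
    [[-20,-60,0],[0,0,-1.2]]
  ]
}}

```text
time_s: 10.1
tool_pos: [0.4718, -0.2591, 0.2231]
tool_rot: [179.9, -0.0, 72.2]
force: [-0.6, -0.3, -0.0]
grip_width: 0.087
```

Call:
{"api": "apply_moves", "payload": {
  "targets": [
    [[0,0,0],[0,0,0]],
    [[0,0,0],[0,0,0]]
  ]
}}

```text
time_s: 10.3
tool_pos: [0.4715, -0.2589, 0.2229]
tool_rot: [179.9, -0.0, 72.7]
force: [-0.6, -0.7, -0.1]
grip_width: 0.087
```

```bash
python3 - <<'E'
from h import *
p=wrist();save(p,"w2.png");o=env.get_obs();print(o["tool_pos"],o["tool_rot"],o["qpos"].round(1),o["time_s"],o["grip_width"])
a=np.radians(-19.1);c=np.array([.4832,-.2283,0]);ex=np.array([np.cos(a),np.sin(a),0]);ey=np.array([-ex[1],ex[0],0])
for i,j in((-1,-1),(1,-1),(1,1),(-1,1)): print(i,j,w2px(p,c+i*.028*ex+j*.065*ey+[0,0,.052]).round(1),w2px(p,c+i*.028*ex+j*.065*ey).round(1))
E
```

```text
[ 0.47135004 -0.25895341  0.22280582] [ 1.79943957e+02 -2.39164595e-03  7.27103882e+01] [-20.1   5.2  49.3 100.7  -4.1  75.9  12.8] 10.35 0.08666068919227833
-1 -1 [295.6 210.2] [298.3 198.5]
1 -1 [339.6 211.6] [336.8 199.7]
1 1 [346.1 103.4] [342.1 105.1]
-1 1 [296.7 101.7] [299.5 103.6]
```

View pics/w2.png

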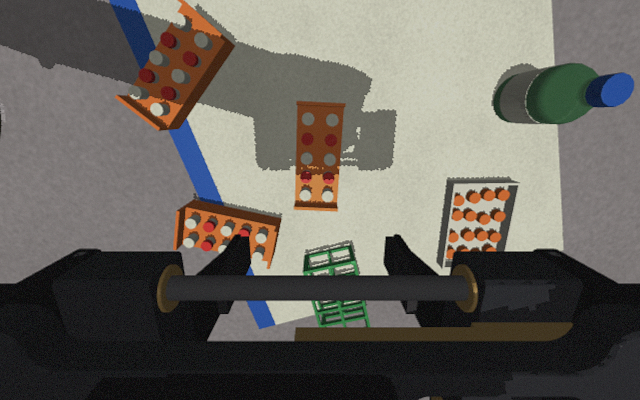

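Call:
{"api": "apply_moves", "payload": {
  "targets": [
    [[-3,-12,-50],[0,0,-0.03]],
    [[-3,-12,-100],[0,0,-0.03]],
    [[-3,-12,-150],[0,0,-0.03]],
    [[-3,-12,-190],[0,0,-0.03]],
    [[-3,-12,-213],[0,0,-0.03]],
    [[-3,-12,-213],[0,0,-0.03]]
  ],
  "hand": 78
}}

```text
time_s: 10.95
tool_pos: [0.4653, -0.2696, 0.0063]
tool_rot: [-179.6, 0.0, 70.9]
force: [-0.2, 0.3, 0.2]
grip_width: 0.0779
```

Call:
{"api": "apply_moves", "payload": {
  "targets": [
    [[0,0,0],[0,0,0]],
    [[0,0,0],[0,0,0]],
    [[0,0,0],[0,0,0]],
    [[0,0,0],[0,0,0]],
    [[0,0,0],[0,0,0]]
  ],
  "hand": 40,
  "squeeze": 40
}}

```text
time_s: 11.45
tool_pos: [0.4689, -0.2712, 0.011]
tool_rot: [179.9, -0.0, 70.8]
force: [-1.8, 1.1, 7.3]
grip_width: 0.0555
```

Call:
{"api": "apply_moves", "payload": {
  "targets": [
    [[0,0,3],[0,0,0]],
    [[10,10,4],[0,0,0.06]],
    [[28,40,4],[0,0,0.17]],
    [[50,75,4],[0,0,0.3]],
    [[72,110,4],[0,0,0.43]],
    [[85,133,4],[0,0,0.53]],
    [[89,141,4],[0,0,0.56]],
    [[89,141,4],[0,0,0.56]]
  ]
}}

```text
time_s: 12.25
tool_pos: [0.5576, -0.1277, 0.0132]
tool_rot: [-180.0, -0.0, 103.1]
force: [-0.8, -0.3, -2.0]
grip_width: 0.0558
```

```bash
python3 - <<'E'
from h import *
o=env.get_obs();print(o["tool_pos"],o["tool_rot"],o["qpos"].round(1),o["time_s"],o["grip_width"],o["force"])
p=wrist();save(p,"w3.png")
a=np.radians(12.86);c0=np.array([.5042,.1037,0]);ex=np.array([np.cos(a),np.sin(a),0]);ey=np.array([-ex[1],ex[0],0])
d=o["tool_pos"]-c0;print("tcp in chamber",d@ex,d@ey)
for c in((.083,-.1095,.13),(.083,-.0735,.13),(-.064,-.086,.068),(-.056,-.0945,0),(.056,-.0945,0)):print(c,w2px(p,c0+c[0]*ex+c[1]*ey+[0,0,c[2]]).round(1))
E
```

```text
[ 0.5575872  -0.12768814  0.01323515] [-1.79988630e+02 -3.30777180e-02  1.03128979e+02] [-19.6  23.1  35.4 107.8 -16.3  54.2  36.4] 12.25 0.05575496022832249 [-0.76243484 -0.3080555  -2.03190837]
tcp in chamber 0.0005481302423157754 -0.2374665495892728
(0.083, -0.1095, 0.13) [1071.1 -298.6]
(0.083, -0.0735, 0.13) [ 1483.3 -1050.6]
(-0.064, -0.086, 0.068) [ 104.6 -122.4]
(-0.056, -0.0945, 0) [214.8   1.1]
(0.056, -0.0945, 0) [421.3   2.2]
```

View pics/w3.png

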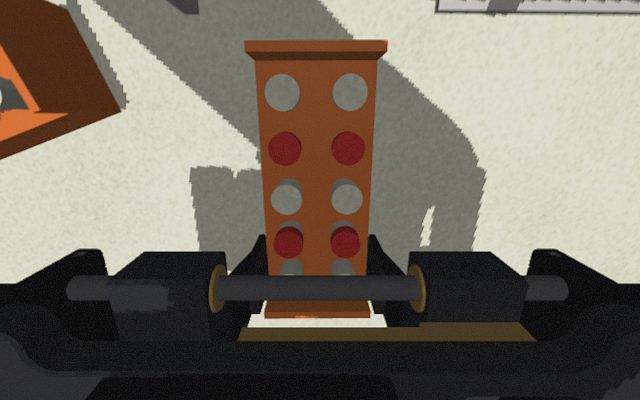

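Call:
{"api": "apply_moves", "payload": {
  "targets": [
    [[-4,18,0],[0,0,0]],
    [[-8,36,0],[0,0,0]],
    [[-12,54,0],[0,0,0]],
    [[-16,70,0],[0,0,0]],
    [[-18.7,82,0],[0,0,0]],
    [[-18.7,82,0],[0,0,0]],
    [[-18.7,82,-2],[0,0,0]],
    [[-18.7,82,-3],[0,0,0]]
  ]
}}

```text
time_s: 13.1
tool_pos: [0.5384, -0.0496, 0.011]
tool_rot: [180.0, 0.0, 102.8]
force: [-3.5, -0.3, 8.3]
grip_width: 0.0555
```

```bash
python3 - <<'E'
from h import *
o=env.get_obs();print(o["tool_pos"],o["tool_rot"],o["grip_width"],o["force"])
a=np.radians(12.86);c0=np.array([.5042,.1037,0]);ex=np.array([np.cos(a),np.sin(a),0]);ey=np.array([-ex[1],ex[0],0])
d=o["tool_pos"]-c0;print("tcp in chamber",d@ex,d@ey)
for c in("top","scene"):
  p=env.read_camera(c);save(p,c+"4.png",(190,135,415,315) if c=="top" else (250,130,470,290),2 )
a=cv2.imread("pics/top4.png");b=cv2.imread("pics/scene4.png");h=max(a.shape[0],b.shape[0])
cv2.imwrite("pics/c4.png",np.hstack([cv2.copyMakeBorder(i,0,h-i.shape[0],0,0,0) for i in(a,b)])[:,:800] if 0 else np.vstack([cv2.resize(a,(440,352)),cv2.resize(b,(440,320))])[:600])
E
```

```text
[ 0.53844114 -0.04956278  0.011017  ] [1.79992216e+02 3.74336846e-02 1.02773566e+02] 0.05551820194325124 [-3.45787075 -0.2985554   8.30506065]
tcp in chamber -0.0007293682775027009 -0.15703949600995387
```

View pics/c4.png

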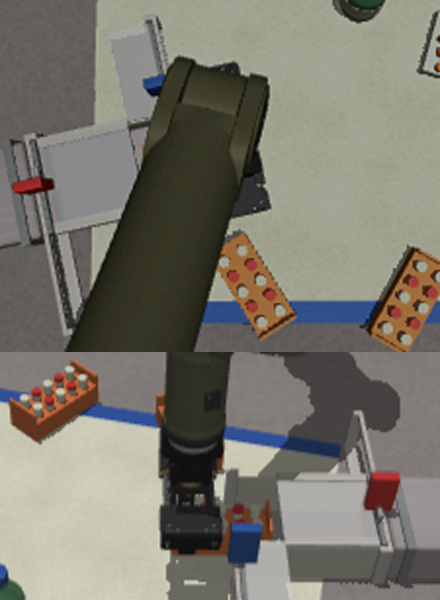

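Call:
{"api": "apply_moves", "payload": {
  "targets": [
    [[0,0,0],[0,0,0]],
    [[0,0,0],[0,0,0]],
    [[0,0,0],[0,0,0]],
    [[0,0,20],[0,0,0]],
    [[0,0,60],[0,0,0]],
    [[3,-10,100],[0,0,-0.15]],
    [[6,-25,110],[0,0,-0.3]],
    [[13,-56,110],[0,0,-0.45]]
  ],
  "hand": 78
}}

```text
time_s: 14.0
tool_pos: [0.5535, -0.1016, 0.1232]
tool_rot: [179.7, -0.2, 77.0]
force: [0.3, -0.6, -0.4]
grip_width: 0.0783
```

Call:
{"api": "apply_moves", "payload": {
  "targets": [
    [[0,0,0],[0,0,-0.15]],
    [[0,0,0],[0,0,-0.3]],
    [[0,0,0],[0,0,-0.45]],
    [[0,0,0],[0,0,-0.6]],
    [[0,0,0],[0,0,-0.75]],
    [[0,0,0],[0,0,-0.9]],
    [[0,0,0],[0,0,-1.05]],
    [[0,0,0],[0,0,-1.12]]
  ],
  "hand": 0
}}

```text
time_s: 14.8
tool_pos: [0.5514, -0.1038, 0.1205]
tool_rot: [180.0, -0.0, 12.7]
force: [0.3, -0.7, 0.7]
grip_width: 0.0219
```

```bash
cat >> h.py <<'E'
a_=np.radians(12.86);C0=np.array([.5042,.1037,0]);EX=np.array([np.cos(a_),np.sin(a_),0]);EY=np.array([-EX[1],EX[0],0])
def cw(c): return C0+c[0]*EX+c[1]*EY+[0,0,c[2]]
def wc(w): return np.array([(w-C0)@EX,(w-C0)@EY,w[2]])
E
python3 - <<'E'
from h import *
o=env.get_obs();print(wc(o["tool_pos"]),o["tool_rot"],o["grip_width"],o["qpos"].round(1),o["time_s"])
p=wrist();save(p,"w5.png")
for c in((-.028,-.177,.052),(.028,-.177,.052)):print(w2px(p,cw(c)))
E
```

```text
[-1.64040076e-04 -2.12773570e-01  1.20517798e-01] [ 1.79986561e+02 -3.12536631e-03  1.26861970e+01] 0.021896081020375654 [-37.4  16.5  52.8 104.8 -14.4  65.7 -57.1] 14.8
[279.08296214 241.79410411]
[276.21961286 182.12819505]
```

View pics/w5.png

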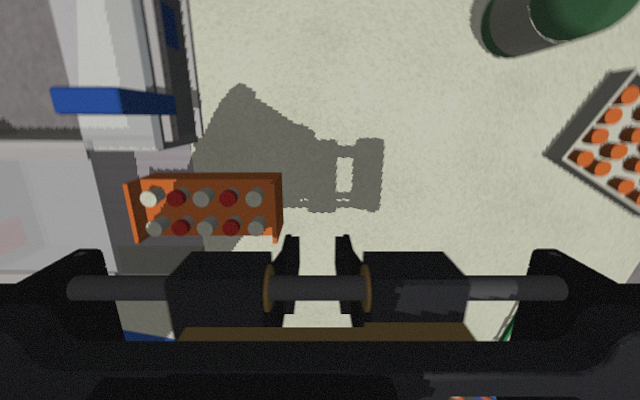

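Call:
{"api": "apply_moves", "payload": {
  "targets": [
    [[0,0,0],[0,0,0]],
    [[0,0,0],[0,0,0]],
    [[0,0,-50],[0,0,0]],
    [[0,0,-90],[0,0,0]],
    [[0,0,-105],[0,0,0]],
    [[0,0,-105],[0,0,0]],
    [[-2,10,-105],[0,0,0]],
    [[-4.5,20,-105],[0,0,0]]
  ]
}}

```text
time_s: 15.65
tool_pos: [0.5484, -0.0836, 0.0176]
tool_rot: [180.0, -0.2, 12.9]
force: [-0.6, -0.2, -0.4]
grip_width: 0.0007
```

Call:
{"api": "apply_moves", "payload": {
  "targets": [
    [[-2,10,0],[0,0,0]],
    [[-4.5,20,0],[0,0,0]],
    [[-7,30,0],[0,0,0]],
    [[-9,40,0],[0,0,0]],
    [[-11.5,50,0],[0,0,0]],
    [[-11.5,50,0],[0,0,0]]
  ]
}}

```text
time_s: 16.25
tool_pos: [0.5346, -0.0312, 0.0152]
tool_rot: [-179.9, 0.1, 13.1]
force: [-0.1, 0.8, 0.4]
grip_width: 0.0003
```

```bash
python3 - <<'E'
from h import *
o=env.get_obs();print(wc(o["tool_pos"]),o["tool_rot"],o["grip_width"],o["force"],o["time_s"])
p=wrist();save(p,"w6.png")
E
```

```text
[-0.00039041 -0.1382669   0.0151924 ] [-1.79891227e+02  5.50016575e-02  1.30978037e+01] 0.0003126324366192467 [-0.09471087  0.77318347  0.41978435] 16.25
```

View pics/w6.png

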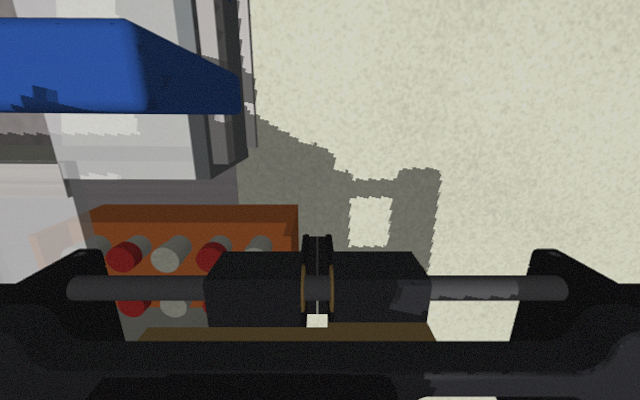

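Call:
{"api": "apply_moves", "payload": {
  "targets": [
    [[-2,9,0],[0,0,0]],
    [[-4,18,0],[0,0,0]],
    [[-6,27,0],[0,0,0]],
    [[-8,36,0],[0,0,0]],
    [[-10,44,0],[0,0,0]],
    [[-10,44,0],[0,0,0]]
  ]
}}

```text
time_s: 16.9
tool_pos: [0.5248, 0.0123, 0.0154]
tool_rot: [-179.9, 0.0, 13.1]
force: [0.2, -0.2, 0.1]
grip_width: 0.0006
```

```bash
python3 - <<'E'
from h import *
o=env.get_obs();print(wc(o["tool_pos"]),o["tool_rot"],o["grip_width"],o["force"],o["time_s"])
p=wrist();save(p,"w7.png",(0,150,400,300),2)
print([w2px(p,cw((.028,y,.052))).round() for y in(-.085,-.075)])
E
```

```text
[-0.00023612 -0.09374743  0.01540297] [-1.79930085e+02  3.11171459e-02  1.30821920e+01] 0.000556132792705996 [ 0.22217732 -0.21689909  0.13685475] 16.9
[array([302., 231.]), array([281., 231.])]
```

View pics/w7.png

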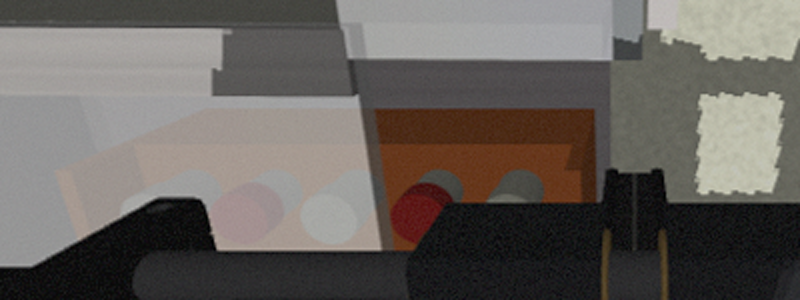

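Call:
{"api": "apply_moves", "payload": {
  "targets": [
    [[-1.4,6,0],[0,0,0]],
    [[-2.7,11.7,0],[0,0,0]],
    [[-2.7,11.7,0],[0,0,0]],
    [[-2.7,11.7,0],[0,0,0]]
  ]
}}

```text
time_s: 17.35
tool_pos: [0.5225, 0.0222, 0.0156]
tool_rot: [-180.0, 0.0, 13.0]
force: [0.9, -0.3, -0.3]
grip_width: 0.0006
```

```bash
python3 - <<'E'
from h import *
o=env.get_obs();print(wc(o["tool_pos"]),o["tool_rot"],o["force"])
p=wrist()
hsv=cv2.cvtColor(p["image"],cv2.COLOR_RGB2HSV);m=cv2.inRange(hsv,(4,150,30),(20,255,255));m[:200]=0
y,x=np.nonzero(m);print([(r,x[y==r].max()) for r in range(200,260,5) if (y==r).any()])
for r in range(200,250,10):
  if (y==r).any(): print(r,wc(px2w(p,x[y==r].max(),r,0)).round(4),wc(px2w(p,x[y==r].max(),r,.052)).round(4))
E
```

```text
[-0.00028578 -0.08358056  0.01557711] [-1.79981002e+02  5.83402395e-03  1.29547114e+01] [ 0.9091537  -0.28891083 -0.29273991]
[(205, np.int64(296)), (210, np.int64(296)), (215, np.int64(295)), (220, np.int64(296)), (225, np.int64(296)), (230, np.int64(297)), (235, np.int64(297)), (240, np.int64(297)), (245, np.int64(297)), (250, np.int64(297))]
210 [ 0.0208 -0.0682  0.    ] [ 0.0387 -0.0724  0.052 ]
220 [ 0.0135 -0.0681  0.    ] [ 0.0336 -0.0722  0.052 ]
230 [ 0.0061 -0.0686  0.    ] [ 0.0283 -0.0726  0.052 ]
240 [-0.0016 -0.0685  0.    ] [ 0.0229 -0.0725  0.052 ]
```

Call:
{"api": "apply_moves", "payload": {
  "targets": [
    [[2,-10,0],[0,0,0]],
    [[4.5,-20,0],[0,0,0]],
    [[4.5,-20,40],[0,0,0]],
    [[4.5,-20,90],[0,0,0]],
    [[4.5,-20,140],[0,0,0]],
    [[4.5,-20,140],[0,0,0]]
  ]
}}

```text
time_s: 18.0
tool_pos: [0.5319, 0.0, 0.1622]
tool_rot: [-180.0, -0.7, 12.8]
force: [0.4, 0.1, -0.3]
grip_width: 0.0004
```

```bash
python3 - <<'E'
from h import *
o=env.get_obs();print(wc(o["tool_pos"]),o["tool_pos"],o["force"],o["time_s"])
p=wrist();save(p,"w8.png")
for c in((-.028,-.072,.052),(.028,-.072,.052),(.028,-.072,0),(.028,.058,.052)):print(w2px(p,cw(c)).round(),end=" ")
E
```

```text
[ 0.00391478 -0.10726158  0.16216554] [5.31889742e-01 1.95340902e-07 1.62165536e-01] [ 0.39463305  0.11774723 -0.30121206] 18.0
[285. 229.] [283. 178.] [288. 169.] [154. 178.]
```

View pics/w8.png

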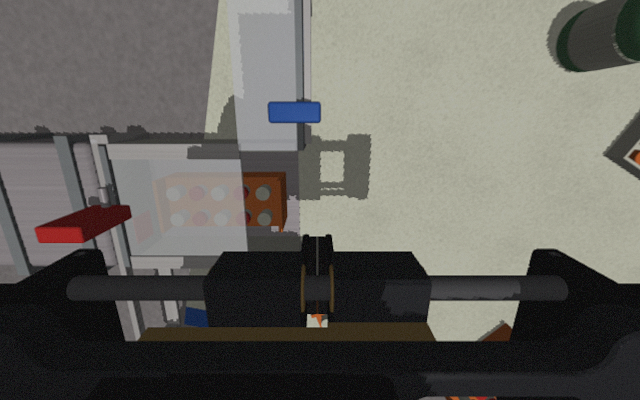

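Call:
{"api": "apply_moves", "payload": {
  "targets": [
    [[45,15,0],[0,0,0]],
    [[90,32,0],[0,0,0]],
    [[119,43,0],[0,0,0]],
    [[119,43,0],[0,0,0]],
    [[119,43,-40],[0,0,0]],
    [[119,43,-74],[0,0,0]],
    [[119,43,-74],[0,0,0]],
    [[110,41,-74],[0,0,0]]
  ]
}}

```text
time_s: 18.85
tool_pos: [0.6367, 0.0417, 0.0812]
tool_rot: [179.9, 0.1, 12.9]
force: [0.1, -0.5, 0.6]
grip_width: 0.0002
```

Call:
{"api": "apply_moves", "payload": {
  "targets": [
    [[-8,-1.8,0],[0,0,0]],
    [[-16,-3.6,0],[0,0,0]],
    [[-24,-5.5,0],[0,0,0]],
    [[-32,-7.3,0],[0,0,0]],
    [[-40,-9.1,0],[0,0,0]],
    [[-50,-11.4,0],[0,0,0]],
    [[-60,-13.7,0],[0,0,0]],
    [[-70,-16,0],[0,0,0]]
  ]
}}

```text
time_s: 19.65
tool_pos: [0.5662, 0.0269, 0.0816]
tool_rot: [-180.0, -0.0, 12.9]
force: [3.3, 0.3, 1.4]
grip_width: 0.0005
```

```bash
python3 - <<'E'
from h import *
o=env.get_obs();print(wc(o["tool_pos"]),o["force"],o["time_s"])
E
```

```text
[ 0.04339469 -0.08865462  0.08160442] [3.27314467 0.32648334 1.36298719] 19.65
```

Call:
{"api": "apply_moves", "payload": {
  "targets": [
    [[-8,-1.8,0],[0,0,0]],
    [[-16,-3.6,0],[0,0,0]],
    [[-24,-5.5,0],[0,0,0]],
    [[-32,-7.3,0],[0,0,0]],
    [[-40,-9.1,0],[0,0,0]],
    [[-45,-10.3,0],[0,0,0]],
    [[-49,-11.2,0],[0,0,0]],
    [[-49,-11.2,0],[0,0,0]]
  ]
}}

```text
time_s: 20.45
tool_pos: [0.517, 0.0152, 0.0813]
tool_rot: [-180.0, 0.1, 12.9]
force: [-0.2, 0.5, 0.0]
grip_width: 0.0007
```

Call:
{"api": "apply_moves", "payload": {
  "targets": [
    [[-2,-0.5,0],[0,0,0]],
    [[-4,-0.9,0],[0,0,0]],
    [[-4,-0.9,0],[0,0,0]]
  ]
}}

```text
time_s: 20.75
tool_pos: [0.5139, 0.0144, 0.0815]
tool_rot: [180.0, 0.0, 12.9]
force: [0.7, 0.5, -0.8]
grip_width: 0.0006
```

```bash
python3 - <<'E'
from h import *
o=env.get_obs();print(wc(o["tool_pos"]),o["force"],o["time_s"])
E
```

```text
[-0.01046565 -0.08921082  0.08148711] [ 0.66584185  0.47720371 -0.78533296] 20.75
```

Call:
{"api": "apply_moves", "payload": {
  "targets": [
    [[-1,-0.2,0],[0,0,0]],
    [[-2,-0.5,0],[0,0,0]],
    [[-3,-0.7,0],[0,0,0]],
    [[-3,-0.7,0],[0,0,0]]
  ]
}}

```text
time_s: 21.15
tool_pos: [0.5125, 0.0141, 0.0819]
tool_rot: [179.9, -0.2, 12.9]
force: [5.3, 0.4, -4.1]
grip_width: 0.0004
```

Call:
{"api": "apply_moves", "payload": {
  "targets": [
    [[-1,-0.2,0],[0,0,0]],
    [[-2,-0.4,0],[0,0,0]],
    [[-2,-0.4,0],[0,0,0]]
  ]
}}

```text
time_s: 21.45
tool_pos: [0.5126, 0.0142, 0.0823]
tool_rot: [179.9, -0.4, 13.0]
force: [10.9, 1.8, -9.0]
grip_width: 0.0002
```

Force climbs with no further travel at chamber x of about −12 mm, as predicted, so the outer door is on its stop. I'll back off, rise clear and check.

Call:
{"api": "apply_moves", "payload": {
  "targets": [
    [[10,2,0],[0,0,0]],
    [[20,5,0],[0,0,0]],
    [[20,5,50],[0,0,0]],
    [[20,5,100],[0,0,0]],
    [[40,-40,140],[0,0,0]],
    [[60,-85,160],[0,0,0]],
    [[80,-130,160],[0,0,0]],
    [[80,-130,160],[0,0,0]]
  ]
}}

```text
time_s: 22.25
tool_pos: [0.5898, -0.1229, 0.2428]
tool_rot: [179.7, -0.0, 12.6]
force: [-0.2, -0.3, -0.7]
grip_width: 0.0008
```

```bash
python3 - <<'E'
from h import *
p=env.read_camera("scene");save(p,"s9.png",(250,130,470,290),3.5);print(env.get_obs()["force"],env.get_obs()["time_s"])
E
```

```text
[-0.61559139 -0.58880589 -0.91810837] 22.3
```

```bash
python3 - <<'E'
from h import *
p=env.read_camera("scene");i0=cv2.imread("pics/scene0.png");i1=p["image"][...,::-1]
for n,lo,hi,b in(("blue",(105,120,60),(125,255,255),(358,176,382,203)),("red",(0,150,50),(6,255,255),(428,185,456,212))):
  for im in(i0,i1):
    m=cv2.inRange(cv2.cvtColor(np.ascontiguousarray(im),cv2.COLOR_BGR2HSV),lo,hi)[b[1]:b[3],b[0]:b[2]]
    y,x=np.nonzero(m);print(n,len(x),x.min()+b[0],x.max()+b[0],y.min()+b[1],y.max()+b[1],x.mean().round(2),y.mean().round(2))
m=cv2.inRange(cv2.cvtColor(np.ascontiguousarray(i1),cv2.COLOR_BGR2HSV),(4,60,30),(22,255,255))[185:235,365:450]
y,x=np.nonzero(m);print("orange in chamber",len(x),*((x.min()+365,x.max()+365) if len(x) else ()), "pred ends",[w2px(p,cw((0,s,.05))).round() for s in(-.073,.057)])
E
```

```text
blue 241 362 381 176 199 10.81 14.12
blue 235 362 381 176 200 10.91 14.43
red 242 433 449 189 207 12.56 12.88
red 249 433 449 190 208 12.8 13.73
orange in chamber 0 pred ends [array([374., 212.]), array([423., 212.])]
```

```bash
python3 -c "
from cell import env
print(env.sign_off())"
```

```text
the job is handed in; nothing more can be done
None
```

The job is handed in at about 22 s of robot time. The orange rack is inside the pass box and both doors are shut, as far as my checks show. There was no verdict back.

**What I did**
- **Inner door check:** with the outer door still shut, I pressed the red handle to about 9 N and held it for over 0.5 s. The force rose by about 1.5 N per mm, which means the door was against its stop and the sprung handle was giving.
- **Outer door open:** I slid it until the force rose at its end stop, with the handle at about +90 mm.
- **Rack in:** I took the rack farthest from the base and carried it upright, partly through the doorway. The open blue handle would have hit the gripper body, so I let go there and pushed the rack in from behind with closed fingers.
- **Outer door shut:** I slid it back and pressed it against its stop with about 11 N, then moved the arm clear.

**Last checks**
- **Rack:** before the door was shut, the wrist camera showed it upright and straight, centred about 8 mm to the outer-door side of the chamber's middle.
- **Outer door:** afterwards the blue handle was within about 0.3 px of its starting place in the scene camera, roughly 1 mm.
- **Inner door:** the red handle was about 1 px further toward shut than at the start.
- **Not confirmed:** a colour count for the rack through the closed chamber found no orange, so I have no image check of the rack after shutting. My final picture was refused because the viewing limit was reached.
- **Other objects:** I did not re-measure the green rack, bottle or cap tray. The arm's path was planned clear of them, and no readings suggested contact.

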